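# Change the die of the clay extruder

### The arm

A 7-joint arm with a two-finger parallel gripper is mounted at the origin on a cart in front of the work surface, level with it; the furniture and walls round the work are solid. World frame = base frame: x ahead of the robot, y to its left, z up, the work surface at z = 0. Lengths are in m, angles in rad, forces in N, time in s.
With the tool pointing down it reaches from about 0.425 to 0.925 m from the base axis. Payload 6.8 kg.
Tool frame: the origin (TCP) lies midway between the tips of the shut fingers; the grasp point (between the pads) lies 19 mm behind it (bot.pinch_z is the distance from the TCP to the grasp point, in m); z points along the fingers, y is the line along which they close (so a half turn about z gives the same grasp; the last joint's range is limited). The gripper opens to 85 mm and grips with 20 to 120 N. Pads are 22 mm wide; open, the fingers measure 114 mm over their backs; the gripper's body (76 mm by 85 mm) begins 54 mm behind the grasp point. The pads swing forward as they close: fully open they stand 13 mm farther back than shut.
Start: joints at [1.192, 0.477, 0.022, 1.555, -0.011, 1.109, -0.083], TCP at [0.181, -0.65, 0.231] pointing down, gripper open.
Joint ranges: [-2.96, 2.96], [-0.34, 2.1], [-1.41, 1.46], [0.24, 2.44], [-1.37, 4.51], [0.17, 1.92], [-2.96, 2.96]. Speed limits (rad/s): [2.39, 2.39, 3.14, 3.14, 3.14, 3.14, 3.14].

### API

Orientations are given as a unit quaternion [w, x, y, z].
In Python, from station import bot, imaging gives the robot as it stands. The module is installed in compiled form; this text tells all that it offers.
- The arm moves only by the tool carry_out, never from a script. Its argument "targets" is a list of rows, each a list of 5 numbers: the shift along the tool's x, y, z in cm, then the turn about the tool's z in degrees, then the opening, from -1 (shut) to 1 (fully open). In form: [[x, y, z, yaw, gripper], ...]. A call has 1 to 12 rows; each row shifts and turns the commanded pose from where the row before left it, along the tool's axes as they then stand; what a row does not reach is not made up. A row lasts 1/10 s, in which the tool goes at most 50 mm and 8.59 degrees, less where a joint would pass 70% of its speed; a pose out of reach is approached as far as the arm can. A call is refused whole if a number of a shift passes 5 or a number of a turn 8.59, either way. A call with a gripper value outside its range is refused whole. The fingers move at their own pace and stop on an object; "force" is the grip in N (left out, the last holds). Time passes only in rows, so rows that do not move let the fingers close. It gives the time, the measured TCP pose, the force, the opening and the grip force at its end, in the units of the state.
- bot.get_obs(): the state, without advancing time (a new reading comes with each control period).
- imaging.read_camera(name): name is "scene" or "top" or "wrist"; returns the picture (420x560x3 uint8, red, green, blue); there is no depth.
- imaging.calibration(name): a dict with "fx", "fy", "cx", "cy" (pixels), "extrinsics" (4x4, takes a point from world to camera coordinates). Camera axes: x right, y up, looking along -z (the intrinsics and any distortion apply to the point x, -y, -z); pixel columns grow to the right and rows downward; lengths in m; the calibration is good to about 2 mm. A picture is of the moment at which its call begins: read the wrist's pose just before it. calibration takes no time and is no camera call; for the wrist camera it gives the pose at the moment of the call.
- bot.hand_in(): hands the job in; it is judged then, once.
The state is a dict: "t": time; "q": joint angles; "joint_vel": joint speeds; "joint_torque": joint torques, N m; "eef_pos": TCP position; "tool_rot": TCP orientation; "contact_force": force on the tool from outside, world axes, zero at the start; "torque": the same for the moment, N m; "gripper_width": opening from 0.0 (shut) to 1.0 (fully open); "grasp_force": force on a finger pad.
Only numpy, scipy, OpenCV 4.12 (cv2) and the standard library are available. Lean on these libraries where they do the work, as an engineer would, in place of code of your own. Each camera call takes 0.05 s, during which the arm holds its last target. There are 200 camera calls.

### The job

Change the bench extruder over from the round-hole die to the strap die (the one with a single wide flat opening), so that mug handles can be pressed: swing the wire bail back, draw the round die up out of the sloping holder and stand it in a free slot of the wooden die rack, slide the strap die fully home into the holder, and swing the bail forward again until it is fully closed over the die. Leave the three-hole die standing in the rack, and do not disturb the clay lump or the rubber bulb.

Things in the scene. Friction and masses are not known exactly. Their poses are not given: they have to be found in the camera images.
- extruder: Bench clay extruder, fixed: plywood base 260 x 150 mm, two steel stands, aluminium barrel 54 mm in diameter sloping 30 degrees nose down, nose towards the robot, press screw at the high far end. Origin: on the table under the base's middle part, 0.1 m behind the die holder's stop; z up, -x towards the nose.
- die_holder: Grey holder on the barrel's nose. Origin: middle of the stop where a seated die's lower edge rests (a die home is within 1 mm of it). z: up along the grooves (30 degrees from vertical; a die goes in along -z, its axes parallel to these), x: back along the barrel, y: across. Grooves: 12 mm wide (x +-6), 62 mm apart (y +-31), z 0 to 62 mm, flared lead-in to z 74. Barrel axis at z 30 mm.
- bail (a joint): Wire bail that keeps the die down. 0 rad = closed, in the die's plane, its two lugs 3 mm above the shoulders beside the die's tab (it cannot close on a die that stands too high); 1.0 rad = fully open, back over the barrel. It turns about the holder's y axis at holder x = 0, z = 30 mm; opening moves the bar towards holder +x. It falls to either end by its own weight.
- bail_grip (a point): Middle of the bail's cross bar: a black rubber sleeve 14 mm in diameter and 60 mm long, along the holder's y, 110 mm from the bail's axis (closed: at x = 0, z = 140 mm in the holder frame, 23 mm above the die's tab). The wire legs are 48 mm to either side.
- round_die: Bare aluminium die plate, 60 mm wide (y), 80 mm high (z), 10 mm thick (x), with a lifting tab, 24 mm wide and as thick, on the middle of its top edge; tab end 110 mm above the origin. 0.13 kg. Origin: middle of the lower edge. Front and back alike. It has one round hole of 34 mm. At the start it is seated in the die holder under the bail.
- strap_die: Bare aluminium die plate, 60 mm wide (y), 80 mm high (z), 10 mm thick (x), with a lifting tab, 24 mm wide and as thick, on the middle of its top edge; tab end 110 mm above the origin. 0.13 kg. Origin: middle of the lower edge. Front and back alike. It has one wide flat opening, 40 mm by 14 mm. At the start it stands upright in one of the end slots of the die rack.
- coil_die: Bare aluminium die plate, 60 mm wide (y), 80 mm high (z), 10 mm thick (x), with a lifting tab, 24 mm wide and as thick, on the middle of its top edge; tab end 110 mm above the origin. 0.13 kg. Origin: middle of the lower edge. Front and back alike. It has three small round holes of 16 mm. It stands in the other end slot of the rack and stays there.
- die_rack: Slotted hardwood block, fixed, 64 x 292 x 36 mm with dark end caps. Origin: centre of its underside; z up, y along its length. Three slots at y = -85, 0 and 85 mm, each 13 mm (x) by 64 mm (y), 16 mm deep; block top at z = 30 mm, slot floors at z = 14 mm. Dies stand in them upright, thickness along x. At the start the middle slot is empty.
- clay_lump: Lump of clay, 65 x 79 x 50 mm, right of the extruder; a bystander. Origin: centre of its underside.
- slip_bulb: Yellow rubber bulb with a black nozzle, 59 mm in diameter, 100 mm high, behind the gap between extruder and rack; a bystander. Origin: centre of its underside.

How it is judged:
By the outcome, as a careful person would: the job done as asked, in the order asked, and still so for the second after the job is handed in, with the robot touching nothing.
It also fails if it takes over 70 s, if anything falls off the work surface, if the arm or the gripper's body presses on something with over 40 N, if the wrist force passes 120 N, or if a joint passes its speed limit or range.

## Working session

There is one attempt and no reset: what is moved stays moved. The work goes in short steps, Python scripts to look and compute and a tool call to move; the robot and the scene stay as the last step left them, time stands still between calls to the robot, and variables do not carry over. Pictures are saved under pics/ and viewed, at most 10 in all, crops included, and the job is handed in when it is done.

Besides the shell and the picture viewer there is one more tool, called after "Request:" by a JSON object that holds its "op" and its "data", one argument or row to a line. carry_out: Moves the arm, as the interface text tells. Its arguments: {"type":"object","properties":{"targets":{"type":"array"},"force":{"type":"number"}},"required":["targets"]}

```bash
mkdir -p pics; python3 - <<'E'
from station import bot, imaging
import cv2,numpy as np
o=bot.get_obs()
print({k:np.round(v,3) for k,v in o.items()}, bot.pinch_z)
for n in ("scene","top"):
    im=imaging.read_camera(n); cv2.imwrite(f"pics/{n}0.png",cv2.cvtColor(im,cv2.COLOR_RGB2BGR))
    c=imaging.calibration(n); print(n,{k:np.round(v,4).tolist() for k,v in c.items()})
E
```

```text
{'t': np.float64(0.0), 'q': array([ 1.192,  0.478,  0.022,  1.556, -0.011,  1.109, -0.083]), 'joint_vel': array([-0.001,  0.   ,  0.001,  0.001,  0.001, -0.   ,  0.   ]), 'joint_torque': array([-0.0000e+00, -5.9646e+01,  1.6070e+00, -2.8120e+01,  1.2000e-02,
        9.0000e-03,  0.0000e+00]), 'eef_pos': array([ 0.18, -0.65,  0.23]), 'tool_rot': array([-0.001,  0.991,  0.135, -0.   ]), 'contact_force': array([ 0.444,  0.395, -0.217]), 'torque': array([ 0.027,  0.041, -0.033]), 'grasp_force': np.float64(0.0), 'gripper_width': np.float64(0.999)} 0.0187
scene {'fx': 506.1401, 'fy': 506.1401, 'cx': 276.5119, 'cy': 207.9438, 'extrinsics': [[-0.544, -0.8389, 0.0178, 0.2796], [0.3703, -0.2211, 0.9022, -0.3533], [-0.7529, 0.4974, 0.4309, -0.907], [0.0, 0.0, 0.0, 1.0]]}
top {'fx': 505.4703, 'fy': 505.4703, 'cx': 280.116, 'cy': 205.4507, 'extrinsics': [[-0.0138, -0.9999, 0.0007, -0.0349], [0.9825, -0.0134, 0.1856, -0.5941], [-0.1855, 0.0033, 0.9826, -1.436], [0.0, 0.0, 0.0, 1.0]]}
```

View pics/scene0.png

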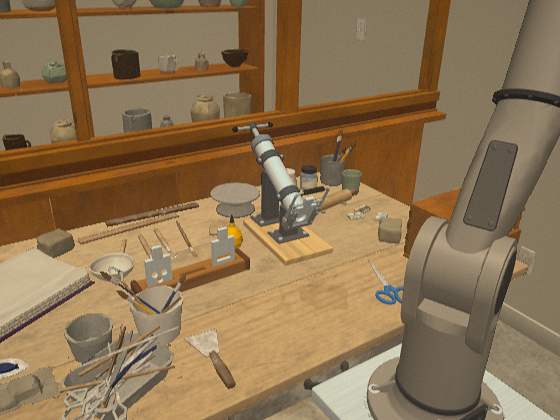

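View pics/top0.png

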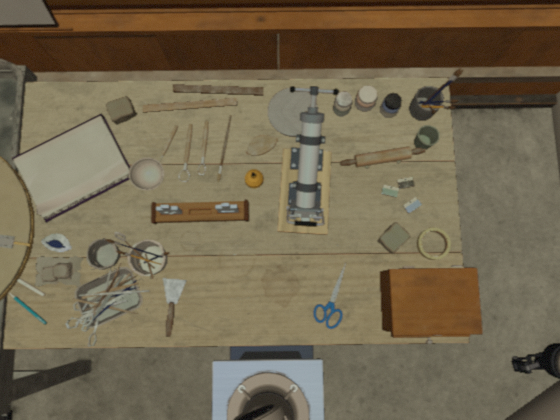

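```bash
python3 - <<'E'
import cv2
a=cv2.imread("pics/scene0.png")[180:295,135:335]; b=cv2.imread("pics/top0.png")[140:240,145:340]
cv2.imwrite("pics/sc1.png",cv2.resize(a,None,fx=4,fy=4,interpolation=cv2.INTER_CUBIC))
cv2.imwrite("pics/tc1.png",cv2.resize(b,None,fx=4,fy=4,interpolation=cv2.INTER_CUBIC))
E
```

```text
(no output)
```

View pics/sc1.png

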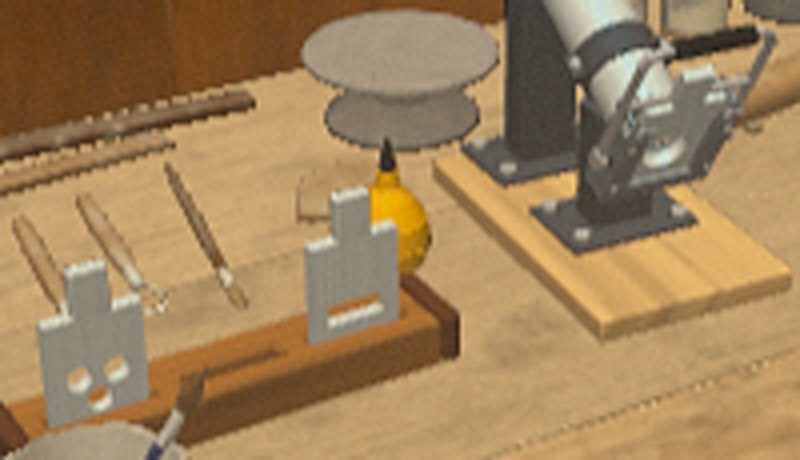

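View pics/tc1.png

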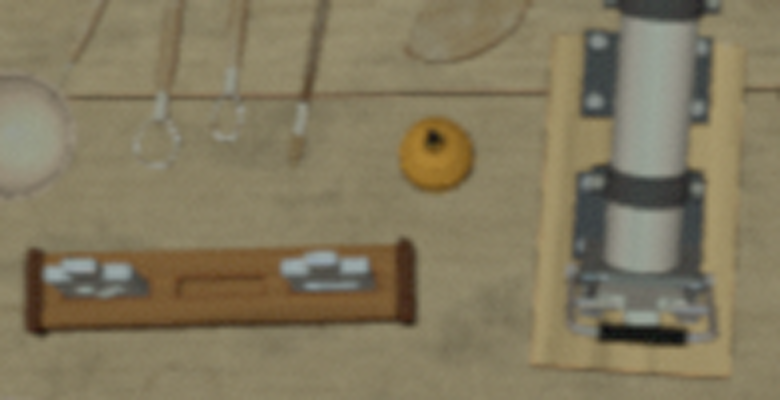

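Scene crop: strap die (flat opening) stands in the right slot (tab at crop 350,192), coil die in the left one (85,268), and the middle slot is empty. The bail is closed over the round die, with the sleeve at (672,46)–(757,33). Top crop: sleeve at (600,333)–(687,337), strap tab at (320,258), coil tab at (80,265).

```bash
cat >h.py <<'E'
import numpy as np, cv2
from station import bot, imaging
def P(c):
    E=np.array(c["extrinsics"]); K=np.array([[c["fx"],0,c["cx"]],[0,c["fy"],c["cy"]],[0,0,1]])
    return K@np.diag([1,-1,-1])@E[:3]
def tri(ca,a,cb,b):
    X=cv2.triangulatePoints(P(ca),P(cb),np.array(a,float).T,np.array(b,float).T)
    X=(X[:3]/X[3]).T
    return X
def proj(c,X):
    x=P(c)@np.r_[np.array(X,float).T,[np.ones(len(X))]]; return (x[:2]/x[2]).T
def save(n,f,crop=None,s=1):
    im=imaging.read_camera(n)[:,:,::-1]
    if crop: im=im[crop[1]:crop[3],crop[0]:crop[2]]
    cv2.imwrite(f,cv2.resize(im,None,fx=s,fy=s,interpolation=cv2.INTER_CUBIC))
E
python3 - <<'E'
from h import *
s,t=imaging.calibration("scene"),imaging.calibration("top")
A=[(672,46),(757,33),(715,40),(697,76),(350,192),(85,268)]
B=[(600,333),(687,337),(643,335),(643,317),(320,258),(80,265)]
a=np.array(A)/4+[135,180]; b=np.array(B)/4+[145,140]
X=tri(s,a,t,b); print(X.round(4)); print((proj(s,X)-a).round(2).tolist())
w=imaging.calibration("wrist"); E=np.array(w["extrinsics"]); o=bot.get_obs()
print({k:np.round(v,4).tolist() for k,v in w.items()}); c=-E[:3,:3].T@E[:3,3]
print(c,o["eef_pos"])
from scipy.spatial.transform import Rotation as R
print(R.from_quat(np.roll(o["tool_rot"],-1)).as_matrix().round(3))
E
```

```text
[[ 0.5188 -0.0794  0.2039]
 [ 0.514  -0.1388  0.2017]
 [ 0.5163 -0.1089  0.2025]
 [ 0.5338 -0.1104  0.1706]
 [ 0.5859  0.1127  0.1243]
 [ 0.5838  0.2824  0.1222]]
[[0.89, 0.11], [-0.15, -0.02], [0.3, 0.03], [0.53, 0.06], [0.26, 0.05], [0.55, 0.13]]
{'fx': 355.7095, 'fy': 355.7095, 'cx': 280.1447, 'cy': 210.0789, 'extrinsics': [[0.2679, -0.9634, -0.0011, -0.6725], [0.9196, 0.2561, -0.2979, 0.0398], [0.2873, 0.0788, 0.9546, -0.3785], [0.0, 0.0, 0.0, 1.0]]}
[ 0.25230362 -0.62827276  0.37245473] [ 0.18040354 -0.64990101  0.23044057]
[[ 0.964  0.268 -0.001]
 [ 0.268 -0.964  0.002]
 [-0.    -0.002 -1.   ]]
```

```bash
cat >>h.py <<'E'
def go(p,head,o=None):
    """tool-axes shift in cm (once heading reached) and turn in deg from the measured pose"""
    from scipy.spatial.transform import Rotation as R
    o=o or bot.get_obs(); M=R.from_quat(np.roll(o["tool_rot"],-1)).as_matrix()
    h0=np.degrees(np.arctan2(M[1,0],M[0,0])); h=np.radians(head)
    T=np.array([[np.cos(h),np.sin(h),0],[np.sin(h),-np.cos(h),0],[0,0,-1]])
    print("t %.2f head %.2f"%(o["t"],h0),"tcp",o["eef_pos"].round(4),"shift cm",(T.T@(np.array(p)-o["eef_pos"])*100).round(2),"turn",round(h0-head,2))
E
python3 -c "
from h import *
go([.46,-.11,.36],-3)"
```

```text
t 0.10 head 15.52 tcp [ 0.1804 -0.6499  0.2304] shift cm [ 25.1  -55.38 -12.96] turn 18.52
```

Request:
{"op": "carry_out", "data": {
  "targets": [
    [0,0,-4.3,6.2,1],
    [0,0,-4.3,6.2,1],
    [0,0,-4.3,6.1,-1],
    [2.1,-4.4,0,0,-1],
    [2.1,-4.4,0,0,-1],
    [2.1,-4.4,0,0,-1],
    [2.1,-4.4,0,0,-1],
    [2.1,-4.4,0,0,-1],
    [2.1,-4.4,0,0,-1],
    [2.1,-4.4,0,0,-1],
    [2.1,-4.4,0,0,-1],
    [2.1,-4.4,0,0,-1]
  ]
}}

```text
t: 1.3
eef_pos: [0.3903, -0.2628, 0.3602]
tool_rot: [0.0, 1.0, -0.026, -0.0]
contact_force: [0.6, -0.1, -0.6]
gripper_width: -0.002
grasp_force: 0.0
```

Request:
{"op": "carry_out", "data": {
  "targets": [
    [2.1,-4.4,0,0,-1],
    [2.1,-4.4,0,0,-1],
    [2.1,-4.4,0,0,-1],
    [0,-2,0,0,-1],
    [0,0,0,0,-1],
    [0,0,0,0,-1]
  ]
}}

```text
t: 1.9
eef_pos: [0.4604, -0.1166, 0.36]
tool_rot: [0.0, 1.0, -0.026, -0.0]
contact_force: [-0.2, -0.6, 0.4]
gripper_width: -0.002
grasp_force: 0.0
```

```bash
python3 -c "
from h import *
import json
go([.46,-.11,.36],-3)
c=imaging.calibration('wrist'); json.dump({k:np.array(v).tolist() for k,v in c.items()},open('w1.json','w'))
X=[[.5163,-.1089,.2025],[.5338,-.1104,.1706],[.5859,.1127,.1243]]
print(proj(c,X))
save('wrist','pics/w1.png')"
```

```text
t 1.90 head -2.96 tcp [ 0.4604 -0.1166  0.36  ] shift cm [-0.08 -0.66  0.  ] turn 0.04
[[268.61083733 123.49379065]
 [270.15724788 100.8905787 ]
 [ 40.9422792   57.32197869]]
```

Request:
{"op": "carry_out", "data": {
  "targets": [
    [4,0,0,0,-1],
    [4,0,0,0,-1],
    [0,0,0,0,-1],
    [0,0,0,0,-1]
  ]
}}

```text
t: 2.35
eef_pos: [0.5405, -0.1221, 0.3594]
tool_rot: [-0.0, 1.0, -0.027, -0.001]
contact_force: [-0.9, 0.5, -0.3]
gripper_width: -0.003
grasp_force: 0.0
```

```bash
python3 -c "
from h import *
import json
go([.54,-.11,.36],-3)
c=imaging.calibration('wrist'); json.dump({k:np.array(v).tolist() for k,v in c.items()},open('w2.json','w'))
save('wrist','pics/w2.png')
X=[[.5163,-.1089,.2025]]
print(proj(c,X))
a=cv2.imread('pics/w1.png'); b=cv2.imread('pics/w2.png')
r=int(proj(c,X)[0,1])
f=lambda m,r:cv2.resize(m[r:r+75,170:370],None,fx=4,fy=4,interpolation=cv2.INTER_CUBIC)
print(r-50)
cv2.imwrite('pics/w12.png',np.vstack([f(a,75),f(b,r-50)]))"
```

```text
t 2.35 head -3.12 tcp [ 0.5405 -0.1221  0.3594] shift cm [-0.11 -1.21 -0.06] turn -0.12
[[268.13502247 216.41677321]]
166
```

View pics/w12.png

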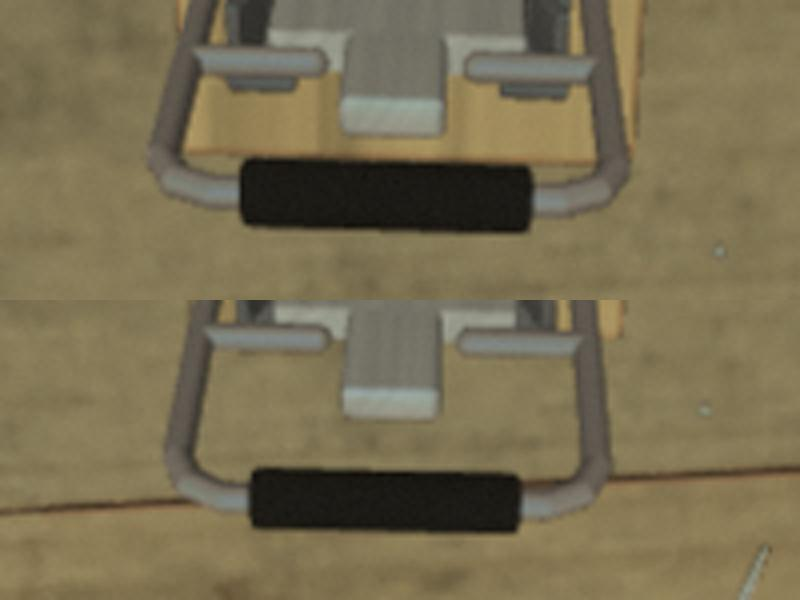

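Both crops show the black sleeve (v1: 242,192–531,198; v2: 251,197–519,203) and the round die's tab end face (v1 centre 393,115.5; v2 391.5,102), all lying squarely under the bail.

```bash
python3 -c "
from h import *
import json
w1,w2=[json.load(open(f'w{i}.json')) for i in (1,2)]
a=np.array([(242,192),(531,198),(386.5,195),(343,97),(445,98),(342,132),(443,135),(393,115.5)])/4+[170,75]
b=np.array([(251,197),(519,203),(385,200),(345,87),(440,89),(344,114),(438,117),(391.5,102)])/4+[170,166]
X=tri(w1,a,w2,b); print(X.round(4)); print((proj(w1,X)-a).round(2).tolist())
d=X[0]-X[1]; print(np.degrees(np.arctan2(-d[0],d[1])),np.linalg.norm(d))
s=imaging.calibration('scene');t=imaging.calibration('top')
print((proj(s,X[[0,1]])-[135,180])*4,(proj(t,X[[0,1]])-[145,140])*4)
"
```

```text
[[ 0.5181 -0.0773  0.1996]
 [ 0.514  -0.1369  0.201 ]
 [ 0.516  -0.1072  0.2003]
 [ 0.5358 -0.0979  0.1734]
 [ 0.5345 -0.1204  0.1748]
 [ 0.5284 -0.0969  0.17  ]
 [ 0.5266 -0.1195  0.1707]
 [ 0.5314 -0.1086  0.1725]]
[[-0.05, 0.0], [-0.01, -0.0], [-0.03, -0.0], [0.05, -0.0], [0.06, 0.0], [0.03, -0.0], [0.01, 0.0], [0.03, 0.0]]
-4.012998377434947 0.059770276837146065
[[673.11772185  53.98256309]
 [753.96296022  34.68696674]] [[594.00859068 332.90662485]
 [684.48876718 337.63001278]]
```

```bash
cat >>h.py <<'E'
AX=np.array([.571,-.1113,.1045]); HD=-4.0
def loc(u,w,y=0):   # mm in the extruder's frame about the bail axis
    h=np.radians(HD); return AX+np.array([np.cos(h),np.sin(h),0])*u/1e3+np.array([-np.sin(h),np.cos(h),0])*y/1e3+[0,0,w/1e3]
E
python3 -c "
from h import *
go(loc(-90,83),-4)"
```

```text
t 2.40 head -3.11 tcp [ 0.5399 -0.1219  0.3598] shift cm [-5.98 -1.27 17.23] turn 0.89
```

Request:
{"op": "carry_out", "data": {
  "targets": [
    [-3,-0.65,0,0.9,-1],
    [-3,-0.65,0,0,-1],
    [0,0,4.3,0,-1],
    [0,0,4.3,0,-1],
    [0,0,4.3,0,-1],
    [0,0,4.3,0,-1],
    [0,0,0,0,-1],
    [2,0,0,0,-1],
    [2,0,0,0,-1],
    [1.5,0,0,0,-1],
    [1.5,0,0,0,-1],
    [1.5,0,0,0,-1]
  ]
}}

```text
t: 3.6
eef_pos: [0.5675, -0.1107, 0.1914]
tool_rot: [0.001, 0.999, -0.035, 0.001]
contact_force: [0.4, -0.2, -0.1]
gripper_width: -0.003
grasp_force: 0.1
```

Request:
{"op": "carry_out", "data": {
  "targets": [
    [1.5,0,0,0,-1],
    [1,0,0,0,-1],
    [1,0,0,0,-1],
    [0,0,0,0,-1],
    [0,0,0,0,-1]
  ]
}}

```text
t: 4.1
eef_pos: [0.601, -0.1121, 0.1887]
tool_rot: [0.0, 0.999, -0.034, -0.0]
contact_force: [-0.4, 0.7, 0.5]
gripper_width: 0.001
grasp_force: 0.0
```

```bash
python3 -c "
from h import *
go(loc(30,83),-4)
save('scene','pics/s2.png',(250,170,350,250),4)"
```

```text
t 4.10 head -3.89 tcp [ 0.601  -0.1121  0.1887] shift cm [0.   0.13 0.12] turn 0.11
```

View pics/s2.png

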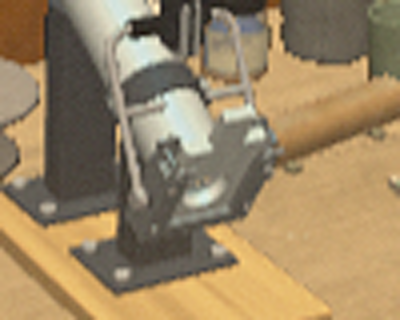

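The bail lies back over the barrel (sleeve near 145,25 in the crop) and the round die is still seated. Next is gripping its tab.

Request:
{"op": "carry_out", "data": {
  "targets": [
    [0,0,-4,0,-1],
    [-3.4,0.1,0,0.1,1],
    [-3.3,0,0,0,1],
    [0,0,2,0,1],
    [0,0,3,0,1],
    [0,0,2,0,1],
    [0,0,0,0,1],
    [0,0,0,0,1]
  ]
}}

```text
t: 4.95
eef_pos: [0.5341, -0.1084, 0.1587]
tool_rot: [-0.0, 0.999, -0.035, -0.0]
contact_force: [0.6, -0.5, 0.3]
gripper_width: 1.002
grasp_force: 0.0
```

```bash
python3 -c "
from h import *
go(loc(-37,45.4),-4)"
```

```text
t 4.95 head -3.98 tcp [ 0.5341 -0.1084  0.1587] shift cm [-0.    0.04  0.88] turn 0.02
```

Request:
{"op": "carry_out", "data": {
  "targets": [
    [0,0,0.9,0,1],
    [0,0,0,0,-1],
    [0,0,0,0,-1],
    [0,0,0,0,-1],
    [0,0,0,0,-1],
    [0,0,0,0,-1],
    [0,0,0,0,-1]
  ],
  "force": 60
}}

```text
t: 5.65
eef_pos: [0.5346, -0.1085, 0.1497]
tool_rot: [0.0, 0.999, -0.035, 0.0]
contact_force: [-1.5, -0.5, 2.1]
gripper_width: 0.264
grasp_force: 59.6
```

Request:
{"op": "carry_out", "data": {
  "targets": [
    [-0.5,0,-0.87,0,-1],
    [-0.5,0,-0.87,0,-1],
    [-0.5,0,-0.87,0,-1],
    [-0.5,0,-0.87,0,-1],
    [-0.5,0,-0.87,0,-1],
    [-0.5,0,-0.87,0,-1],
    [-0.5,0,-0.87,0,-1],
    [-0.5,0,-0.87,0,-1],
    [-0.5,0,-0.87,0,-1],
    [0,0,0,0,-1]
  ]
}}

```text
t: 6.65
eef_pos: [0.4893, -0.1054, 0.2289]
tool_rot: [0.0, 0.999, -0.035, 0.001]
contact_force: [0.6, 0.2, -0.8]
gripper_width: 0.265
grasp_force: 59.3
```

```bash
python3 -c "
from h import *
go([.5,.198,.35],0.7)"
```

```text
t 6.65 head -4.00 tcp [ 0.4893 -0.1054  0.2289] shift cm [  1.44 -30.32 -12.11] turn -4.7
```

Request:
{"op": "carry_out", "data": {
  "targets": [
    [0,0,-3,-2.4,-1],
    [0,0,-4.5,-2.3,-1],
    [0.2,-4,-2.6,0,-1],
    [0.2,-4,-2,0,-1],
    [0.2,-4.5,0,0,-1],
    [0.2,-4.5,0,0,-1],
    [0.2,-4.5,0,0,-1],
    [0.2,-4.5,0,0,-1],
    [0.2,-4.3,0,0,-1],
    [0,0,0,0,-1],
    [0,0,0,0,-1]
  ]
}}

```text
t: 7.75
eef_pos: [0.4993, 0.1988, 0.348]
tool_rot: [0.0, 1.0, 0.008, -0.001]
contact_force: [-0.7, -0.7, -1.8]
gripper_width: 0.267
grasp_force: 59.3
```

```bash
cat >>h.py <<'E'
import json
def wshot(i):
    bot.get_obs(); c=imaging.calibration('wrist'); json.dump({k:np.array(v).tolist() for k,v in c.items()},open(f'w{i}.json','w'))
    save('wrist',f'pics/w{i}.png'); return c
E
python3 -c "
from h import *
c=wshot(3); go([.57,.198,.35],0.7)
print(proj(c,[[.5859,.1127,.124],[.5838,.2824,.124],[.585,.198,.03]]))"
```

```text
t 7.80 head 0.72 tcp [0.4997 0.1973 0.3481] shift cm [ 7.03  0.02 -0.19] turn 0.02
[[371.2883487   87.42373014]
 [196.83947032  86.81654686]
 [282.8551338   89.37530929]]
```

Request:
{"op": "carry_out", "data": {
  "targets": [
    [3.5,0,0,0,-1],
    [3.5,0,0,0,-1],
    [0,0,0,0,-1],
    [0,0,0,0,-1]
  ]
}}

```text
t: 8.2
eef_pos: [0.5701, 0.1968, 0.3477]
tool_rot: [0.0, 1.0, 0.005, -0.001]
contact_force: [-0.8, -0.3, -1.4]
gripper_width: 0.267
grasp_force: 59.3
```

```bash
python3 -c "
from h import *
c=wshot(4); go([.57,.198,.35],0.7)
p=proj(c,[[.5859,.1127,.124],[.5838,.2824,.124],[.585,.198,.03]]);print(p)
a=cv2.imread('pics/w3.png')[20:170,110:460];b=cv2.imread('pics/w4.png');r=int(p[2,1]);print(r-100);b=b[r-100:r+50,110:460]
cv2.imwrite('pics/w34.png',cv2.resize(np.vstack([a,b]),(800,600*800//700 if 0 else 600),interpolation=cv2.INTER_CUBIC) if 0 else cv2.resize(np.vstack([a,b]),None,fx=2,fy=2,interpolation=cv2.INTER_CUBIC))"
```

```text
t 8.25 head 0.62 tcp [0.5694 0.1975 0.3481] shift cm [ 0.06 -0.05 -0.19] turn -0.08
[[362.87219306 159.37961506]
 [198.32413634 159.85707362]
 [280.06594472 147.49672322]]
47
```

View pics/w34.png

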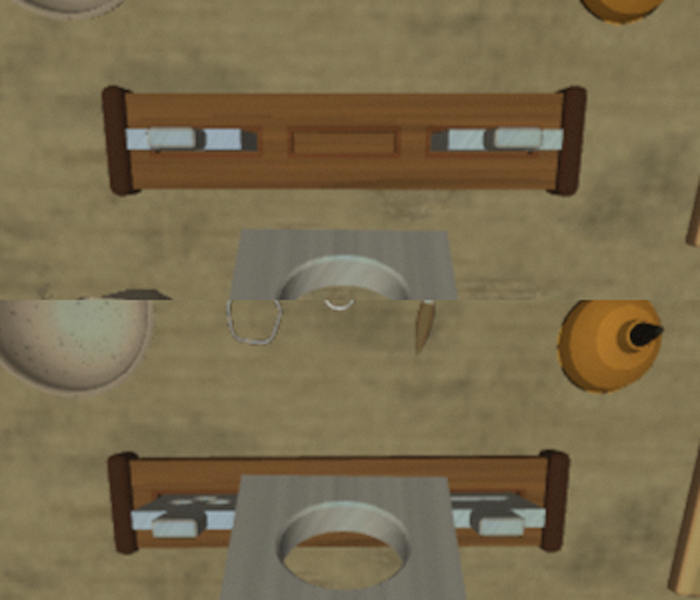

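```bash
python3 -c "
from h import *
w=[json.load(open(f'w{i}.json')) for i in (3,4)]
a=np.array([(518,140),(172,139.5)])/2+[110,20]; b=np.array([(499,225.5),(178,226.5)])/2+[110,47]
X=tri(w[0],a,w[1],b);print(X.round(4),(proj(w[0],X)-a).round(2)); d=X[1]-X[0]
print(np.degrees(np.arctan2(-d[0],d[1])),np.linalg.norm(d),X.mean(0))
def ray(c,p,z):
    E=np.array(c['extrinsics']);C=-E[:3,:3].T@E[:3,3]
    r=E[:3,:3].T@np.array([(p[0]-c['cx'])/c['fx'],-(p[1]-c['cy'])/c['fy'],-1]);return C+r*(z-C[2])/r[2]
print('slot',ray(w[0],np.array([344.3,141.5])/2+[110,20],.030))
B=[]
for tcp in ([.4997,.1973,.3481],[.5694,.1975,.3481]):
  B.append(np.array(tcp)+[.0563,0,.0187-.0876])
m=[np.array([344.5,231])/2+[110,20],np.array([344.5,176])/2+[110,47]]
for i in (0,1):
  for ang in (26,28,30,32,34):
    t=np.radians(ang); G=np.array([[.4997,.1973,.3481],[.5694,.1975,.3481]][i])+[0,0,.0187]
    Bp=G+[.104*np.sin(t)+.005*np.cos(t),0,-.104*np.cos(t)+.005*np.sin(t)]
    print(i,ang,proj(w[i],[Bp]).round(1),m[i])
"
```

```text
[[0.5838 0.1132 0.1144]
 [0.5814 0.2852 0.1121]] [[-0.76 -0.11]
 [ 0.8  -0.03]]
0.823910892704292 0.17204430741854707 [0.58259197 0.19920978 0.11326219]
slot [0.58338998 0.19883595 0.03      ]
0 26 [[286.3 141.4]] [282.25 135.5 ]
0 28 [[286.5 136.4]] [282.25 135.5 ]
0 30 [[286.7 131.3]] [282.25 135.5 ]
0 32 [[286.8 126.2]] [282.25 135.5 ]
0 34 [[287.  121.1]] [282.25 135.5 ]
1 26 [[281.9 143.4]] [282.25 135.  ]
1 28 [[282.  138.3]] [282.25 135.  ]
1 30 [[282.1 133.3]] [282.25 135.  ]
1 32 [[282.2 128.2]] [282.25 135.  ]
1 34 [[282.3 123.2]] [282.25 135.  ]
```

```bash
cat >>h.py <<'E'
def ray(c,p,z):
    E=np.array(c['extrinsics']);C=-E[:3,:3].T@E[:3,3]
    r=E[:3,:3].T@np.array([(p[0]-c['cx'])/c['fx'],-(p[1]-c['cy'])/c['fy'],-1]);return C+r*(z-C[2])/r[2]
E
python3 -c "
from h import *
w=[json.load(open(f'w{i}.json')) for i in (3,4)]
f3=lambda p:np.array(p)/2+[110,20]
f4=lambda p:(np.array(p)-[0,300])/2+[110,47]
for n,p in (('strap',(518,140)),('coil',(172,139.5))): print(3,n,ray(w[0],f3(p),.124))
for n,p in (('strap',(499,525.5)),('coil',(178,526.5))): print(4,n,ray(w[1],f4(p),.124))
# shoulders z .094 centre of die: view3 shoulder outer strip
print('slot',ray(w[0],f3((344.3,141.5)),.03))
# block-top back/front edges at mid and cap
for v in (94,188): print(ray(w[0],f3((344,v)),.03))
go([.5834,.1985,.15],0.7)
for k in range(4): print(bot.get_obs()['eef_pos'])
"
```

```text
3 strap [0.58349193 0.11471285 0.124     ]
3 coil [0.5810818 0.2833647 0.124    ]
4 strap [0.58548395 0.11615006 0.124     ]
4 coil [0.58339955 0.28172708 0.124     ]
slot [0.58338998 0.19883595 0.03      ]
[0.61048682 0.19948595 0.03      ]
[0.55584617 0.19854619 0.03      ]
t 8.25 head 0.62 tcp [0.5694 0.1975 0.3481] shift cm [ 1.4  -0.08 19.81] turn -0.08
[0.56938689 0.19747902 0.34811817]
[0.56938689 0.19747902 0.34811817]
[0.56938689 0.19747902 0.34811817]
[0.56938689 0.19747902 0.34811817]
```

Wrist views: the rack is square to the robot, with the strap die on the right, the coil die on the left and the middle slot empty. The round die hangs in the grip, tilted about 29°. The tool can't tilt, so I'll turn the die upright in the grip by nudging its lower edge against the rack's front face.

Request:
{"op": "carry_out", "data": {
  "targets": [
    [-4.1,-0.1,0,0,-1],
    [-4.1,0,0,0,-1],
    [0,0,5,0,-1],
    [0,0,5,0,-1],
    [0,0,5,0,-1],
    [0,0,5,0,-1],
    [0,0,3.5,0,-1],
    [0,0,2,0,-1],
    [0,0,0,0,-1],
    [0,0,0,0,-1]
  ],
  "force": 35
}}

```text
t: 9.25
eef_pos: [0.4876, 0.1987, 0.0946]
tool_rot: [-0.0, 1.0, 0.006, 0.0]
contact_force: [0.1, 0.5, -0.4]
gripper_width: 0.266
grasp_force: 59.4
```

```bash
python3 -c "
from h import *
go([.551,.1988,.0915],0.75)"
```

```text
t 9.25 head 0.72 tcp [0.4876 0.1987 0.0946] shift cm [6.34 0.07 0.31] turn -0.03
```

Request:
{"op": "carry_out", "data": {
  "targets": [
    [0.5,0,0.3,0,-1],
    [0.8,0,0,0,-1],
    [0.8,0,0,0,-1],
    [0.8,0,0,0,-1],
    [0.8,0,0,0,-1]
  ],
  "force": 30
}}

```text
t: 9.75
eef_pos: [0.523, 0.1991, 0.0909]
tool_rot: [0.001, 1.0, 0.006, -0.002]
contact_force: [-8.8, -0.5, 3.6]
gripper_width: 0.267
grasp_force: 60.9
```

Request:
{"op": "carry_out", "data": {
  "targets": [
    [0.7,0,0,0,-1],
    [0.7,0,0,0,-1],
    [0.7,0,0,0,-1],
    [0.6,0,0,0,-1],
    [0,0,0,0,-1],
    [0,0,0,0,-1]
  ],
  "force": 30
}}

```text
t: 10.35
eef_pos: [0.5511, 0.1995, 0.0908]
tool_rot: [0.0, 1.0, 0.006, -0.001]
contact_force: [-5.3, -0.4, 1.7]
gripper_width: 0.266
grasp_force: 61.9
```

```bash
python3 -c "
from h import *
o=bot.get_obs();print(o['contact_force'],o['torque'],o['grasp_force']);c=wshot(5); go([.551,.1988,.0915],0.75)
save('scene','pics/s5.png',(150,220,270,300),4)
a=cv2.resize(cv2.imread('pics/w5.png'),(400,300)); b=cv2.imread('pics/s5.png')
cv2.imwrite('pics/v5.png',np.vstack([b,cv2.copyMakeBorder(a[:280],0,0,0,80,cv2.BORDER_CONSTANT)]))"
```

```text
[-5.25399951 -0.40021912  1.70882224] [-0.03382813  1.41972438  0.07877354] 61.85138940811157
t 10.40 head 0.72 tcp [0.5511 0.1995 0.0908] shift cm [-0.01  0.07 -0.07] turn -0.03
```

View pics/v5.png

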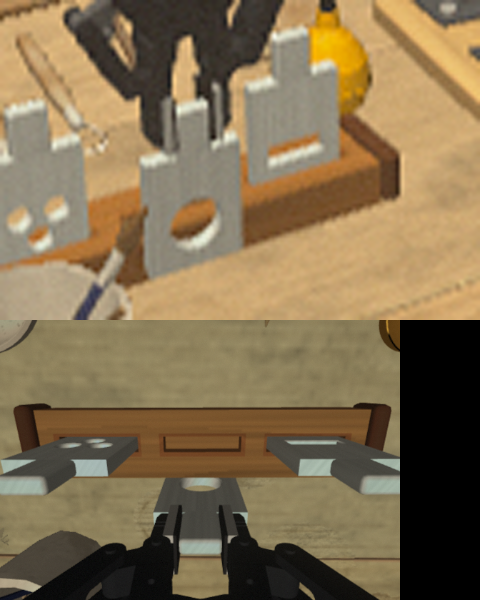

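Die upright in the grip (scene crop 193,190, edges parallel to the racked dies); the wrist view shows the free slot at (203,442).

```bash
python3 -c "
from h import *
c=json.load(open('w5.json'))
print(ray(c,(203*1.4,122.5*1.4),.03)); 
im=cv2.imread('pics/w5.png')[120:220,210:360]; g=cv2.cvtColor(im,cv2.COLOR_BGR2GRAY)[:,60:90].mean(1); print(np.c_[np.arange(120,220),g.round()].astype(int)[20:100].tolist())
for x in (.5768,.5773,.5838,.5903,.552,.556,.6105): print(x,proj(c,[[x,.199,.03]]).round(1))
go([.5838,.1988,.145],.75)"
```

```text
[0.58575091 0.19897581 0.03      ]
[[140, 91], [141, 93], [142, 95], [143, 96], [144, 96], [145, 95], [146, 95], [147, 92], [148, 90], [149, 89], [150, 89], [151, 88], [152, 88], [153, 87], [154, 87], [155, 87], [156, 87], [157, 86], [158, 82], [159, 73], [160, 70], [161, 72], [162, 78], [163, 85], [164, 90], [165, 90], [166, 90], [167, 90], [168, 90], [169, 89], [170, 88], [171, 89], [172, 91], [173, 93], [174, 94], [175, 94], [176, 94], [177, 93], [178, 91], [179, 82], [180, 59], [181, 40], [182, 40], [183, 38], [184, 50], [185, 69], [186, 78], [187, 78], [188, 78], [189, 78], [190, 80], [191, 86], [192, 90], [193, 89], [194, 88], [195, 89], [196, 91], [197, 93], [198, 94], [199, 94], [200, 94], [201, 93], [202, 91], [203, 90], [204, 88], [205, 87], [206, 87], [207, 87], [208, 88], [209, 89], [210, 89], [211, 87], [212, 83], [213, 79], [214, 77], [215, 74], [216, 72], [217, 73], [218, 74], [219, 75]]
0.5768 [[283.9 186.6]]
0.5773 [[283.9 185.8]]
0.5838 [[284.1 174.8]]
0.5903 [[284.3 163.7]]
0.552 [[283.3 226.4]]
0.556 [[283.4 220.2]]
0.6105 [[284.9 127.7]]
t 10.45 head 0.72 tcp [0.5511 0.1995 0.0908] shift cm [ 3.26  0.11 -5.42] turn -0.03
```

Request:
{"op": "carry_out", "data": {
  "targets": [
    [-0.5,0,0,0,-1],
    [0,0,-2.7,0,-1],
    [0,0,-2.7,0,-1],
    [1.9,0.05,0,0,-1],
    [1.87,0,0,0,-1],
    [0,0,0,0,-1],
    [0,0,1.2,0,-1],
    [0,0,1,0,-1],
    [0,0,0,0,-1]
  ]
}}

```text
t: 11.35
eef_pos: [0.5823, 0.1988, 0.1201]
tool_rot: [0.001, 1.0, 0.007, -0.002]
contact_force: [-1.1, 0.1, -2.1]
gripper_width: 0.264
grasp_force: 61.5
```

```bash
python3 -c "
from h import *
go([.5838,.199,.0993],.75)"
```

```text
t 11.35 head 0.76 tcp [0.5823 0.1988 0.1201] shift cm [ 0.15 -0.02  2.08] turn 0.01
```

Request:
{"op": "carry_out", "data": {
  "targets": [
    [0.1,0,0.5,0,-1],
    [0,0,0.4,0,-1],
    [0,0,0.4,0,-1],
    [0,0,0,0,-1]
  ]
}}

```text
t: 11.75
eef_pos: [0.5865, 0.1999, 0.1129]
tool_rot: [0.0, 1.0, 0.006, 0.001]
contact_force: [-5.6, -3.8, 21.0]
gripper_width: 0.265
grasp_force: 64.3
```

Request:
{"op": "carry_out", "data": {
  "targets": [
    [0,0,-0.8,0,-1],
    [0,0,0,0,-1]
  ]
}}

```text
t: 11.95
eef_pos: [0.5861, 0.1999, 0.1187]
tool_rot: [-0.0, 1.0, 0.006, 0.001]
contact_force: [0.2, 0.4, -0.6]
gripper_width: 0.261
grasp_force: 61.6
```

```bash
python3 -c "
from h import *
c=wshot(6); go([.5838,.199,.0993],.75)
save('scene','pics/s6.png',(165,210,255,285),5)
a=cv2.imread('pics/w6.png')[80:330,170:390]; b=cv2.imread('pics/s6.png')
a=cv2.resize(a,(330,375)); cv2.imwrite('pics/v6.png',np.hstack([a,b]))"
```

```text
t 12.00 head 0.72 tcp [0.5857 0.1996 0.118 ] shift cm [-0.19  0.06  1.87] turn -0.03
```

View pics/v6.png

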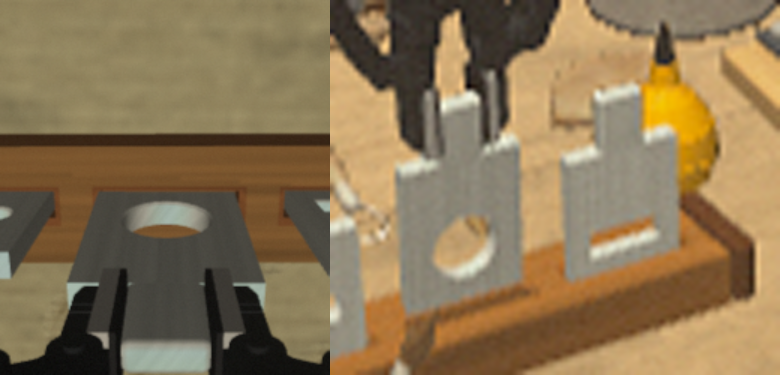

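```bash
python3 -c "
from h import *
c=json.load(open('w6.json')); E=np.array(c['extrinsics']); print('cam',-E[:3,:3].T@E[:3,3])
im=cv2.imread('pics/w6.png')
for cols in ((266,300),(228,233),(331,334)):
  g=cv2.cvtColor(im,cv2.COLOR_BGR2GRAY)[:,cols[0]:cols[1]].mean(1); print(cols,[(r,int(g[r])) for r in range(160,214)])
for r in (200,204,206,208,210): print(r,ray(c,(283,r),.03)[0].round(4),ray(c,(283,r),.033)[0].round(4))
print('back block edge', proj(c,[[.611,.199,.03],[.6075,.199,.036],[.616,.199,.036]]).round(1))
"
```

```text
cam [0.66037227 0.2022606  0.26091928]
(266, 300) [(160, 132), (161, 132), (162, 133), (163, 133), (164, 134), (165, 135), (166, 135), (167, 136), (168, 118), (169, 72), (170, 39), (171, 40), (172, 41), (173, 41), (174, 40), (175, 40), (176, 40), (177, 64), (178, 89), (179, 90), (180, 90), (181, 91), (182, 91), (183, 91), (184, 91), (185, 90), (186, 90), (187, 90), (188, 90), (189, 90), (190, 93), (191, 94), (192, 95), (193, 94), (194, 93), (195, 90), (196, 89), (197, 87), (198, 87), (199, 87), (200, 87), (201, 86), (202, 86), (203, 84), (204, 76), (205, 70), (206, 75), (207, 79), (208, 73), (209, 71), (210, 70), (211, 70), (212, 70), (213, 71)]
(228, 233) [(160, 133), (161, 132), (162, 132), (163, 133), (164, 133), (165, 134), (166, 134), (167, 133), (168, 123), (169, 85), (170, 39), (171, 40), (172, 41), (173, 41), (174, 40), (175, 41), (176, 38), (177, 63), (178, 87), (179, 88), (180, 90), (181, 91), (182, 91), (183, 93), (184, 93), (185, 93), (186, 93), (187, 92), (188, 91), (189, 90), (190, 93), (191, 93), (192, 93), (193, 93), (194, 92), (195, 92), (196, 92), (197, 90), (198, 8
[... 232 characters left out ...]
4, 133), (165, 134), (166, 134), (167, 135), (168, 117), (169, 67), (170, 40), (171, 42), (172, 42), (173, 40), (174, 41), (175, 41), (176, 43), (177, 69), (178, 89), (179, 90), (180, 91), (181, 90), (182, 89), (183, 87), (184, 87), (185, 87), (186, 87), (187, 87), (188, 89), (189, 90), (190, 93), (191, 94), (192, 95), (193, 94), (194, 92), (195, 88), (196, 87), (197, 89), (198, 91), (199, 92), (200, 95), (201, 93), (202, 89), (203, 84), (204, 75), (205, 67), (206, 70), (207, 71), (208, 74), (209, 78), (210, 80), (211, 81), (212, 81), (213, 80)]
200 0.5961 0.5969
204 0.5933 0.5941
206 0.5919 0.5927
208 0.5904 0.5914
210 0.589 0.59
back block edge [[284.1 178.3]
 [284.1 185.5]
 [284.4 172.6]]
```

Request:
{"op": "carry_out", "data": {
  "targets": [
    [-0.25,0.05,0,0,-1],
    [0,0,0,0,-1],
    [0,0,0.4,0,-1],
    [0,0,0.4,0,-1],
    [0,0,0.2,0,-1],
    [0,0,0,0,-1]
  ]
}}

```text
t: 12.65
eef_pos: [0.5826, 0.1987, 0.107]
tool_rot: [0.0, 1.0, 0.006, -0.0]
contact_force: [-0.7, -0.2, -1.4]
gripper_width: 0.262
grasp_force: 61.5
```

In the slot now. I'll lower it onto the floor.

Request:
{"op": "carry_out", "data": {
  "targets": [
    [0,0,0.3,0,-1],
    [0,0,0.3,0,-1],
    [0,0,0.2,0,-1],
    [0,0,0,0,-1]
  ]
}}

```text
t: 13.05
eef_pos: [0.5827, 0.1988, 0.0992]
tool_rot: [0.0, 1.0, 0.006, -0.0]
contact_force: [-0.2, 0.6, -1.9]
gripper_width: 0.264
grasp_force: 61.5
```

Request:
{"op": "carry_out", "data": {
  "targets": [
    [0,0,0.2,0,-1],
    [0,0,0.2,0,-1],
    [0,0,0,0,-1]
  ]
}}

```text
t: 13.35
eef_pos: [0.5838, 0.1992, 0.0975]
tool_rot: [0.0, 1.0, 0.006, 0.001]
contact_force: [-2.4, -2.9, 11.9]
gripper_width: 0.262
grasp_force: 63.0
```

Request:
{"op": "carry_out", "data": {
  "targets": [
    [0,0,-0.15,0,-1],
    [0,0,0,0,0.1],
    [0,0,0,0,0.1],
    [0,0,0,0,0.1],
    [0,0,-2,0,0.1],
    [0,0,-4,0,0.1],
    [0,0,-4,0,0.1],
    [0,0,-2,0,0.1],
    [0,4.25,0,0,0.1],
    [0,4.2,0,0,0.1],
    [0,0,0,0,0.1]
  ]
}}

```text
t: 14.45
eef_pos: [0.5848, 0.1064, 0.2166]
tool_rot: [0.002, 1.0, 0.002, -0.0]
contact_force: [-0.1, 0.2, 0.1]
gripper_width: 0.549
grasp_force: 0.0
```

```bash
python3 -c "
from h import *
c=wshot(7); go([.585,.1140,.0993],.75)
s=imaging.calibration('scene')
save('scene','pics/s7.png',(130,200,270,300),4)
X=[[.5849,.114,.124],[.5827,.284,.124],[.5838,.199,.124]]
print(proj(c,X).round(1),(proj(s,X)-[130,200])*4)
im=cv2.imread('pics/w7.png')
cv2.imwrite('pics/v7.png',np.vstack([cv2.imread('pics/s7.png')[:340],cv2.resize(im[150:350],(560,200))]))
"
```

```text
t 14.50 head 0.35 tcp [0.5844 0.1102 0.2167] shift cm [ 0.07 -0.38 11.74] turn -0.4
[[270.4 211.8]
 [ 24.2 214.5]
 [147.4 213.1]] [[369.9624113  113.69230004]
 [105.05054525 187.35768721]
 [242.28816041 149.195327  ]]
```

```bash
python3 -c "
from h import *
c=json.load(open('w7.json'))
im=cv2.imread('pics/w7.png'); hsv=cv2.cvtColor(im,cv2.COLOR_BGR2HSV)
m=((hsv[...,1]<45)&(hsv[...,2]>140)).astype(np.uint8)
n,l,st,ce=cv2.connectedComponentsWithStats(m)
for i in range(1,n):
  if st[i,4]>60: print(st[i],ce[i].round(1),ray(c,ce[i],.124).round(4))
"
```

```text
[113   3   6  25 113] [115.4  14.7] [0.7064 0.2046 0.124 ]
[236  16   8  30 131] [239.9  31. ] [0.698  0.1317 0.124 ]
[  0  44  25  28 280] [10.8 56.7] [0.6833 0.271  0.124 ]
[172 177  22   5  78] [181.3 178.7] [0.6082 0.1737 0.124 ]
[251 179  42   3 107] [271.  179.9] [0.6074 0.1135 0.124 ]
[120 191  41  20 464] [139.1 201.9] [0.5919 0.2038 0.124 ]
[174 190  24  12 272] [186.2 195.4] [0.5965 0.1713 0.124 ]
[232 195  24  12 254] [242.9 200.2] [0.5932 0.1328 0.124 ]
[286 194  24  12 268] [297.6 199.4] [0.5939 0.0954 0.124 ]
[ 11 197  21   9 100] [ 18.7 200.3] [0.5928 0.2856 0.124 ]
[ 65 197  25  12 261] [ 77.2 202.2] [0.5916 0.2461 0.124 ]
[254 206  31  12 315] [269.3 211.3] [0.5853 0.1148 0.124 ]
[  9 209  32  11 309] [ 24.4 214.3] [0.5828 0.2838 0.124 ]
```

Request:
{"op": "carry_out", "data": {
  "targets": [
    [0.08,-0.4,0,-0.4,0.1],
    [0,0,4,0,0.1],
    [0,0,4,0,0.1],
    [0,0,2,0,0.1],
    [0,0,0,0,0.1],
    [0,0,0,0,0.1]
  ]
}}

```text
t: 15.15
eef_pos: [0.5848, 0.1203, 0.1176]
tool_rot: [-0.001, 1.0, 0.011, 0.0]
contact_force: [0.3, 1.2, 0.3]
gripper_width: 0.551
grasp_force: 0.0
```

```bash
python3 -c "
from h import *
go([.5852,.1145,.0993],.75)"
```

```text
t 15.15 head 1.25 tcp [0.5848 0.1203 0.1176] shift cm [0.03 0.58 1.83] turn 0.5
```

Request:
{"op": "carry_out", "data": {
  "targets": [
    [0,0.5,0,0.4,0.1],
    [0,0,0,0,0.1],
    [0,0,0,0,0.1],
    [0,0,0.9,0,0.1],
    [0,0,0.9,0,0.1],
    [0,0,0,0,0.1],
    [0,0,0,0,0.1]
  ]
}}

```text
t: 15.85
eef_pos: [0.5844, 0.1134, 0.0984]
tool_rot: [0.0, 1.0, 0.006, -0.001]
contact_force: [-0.1, 0.1, -0.0]
gripper_width: 0.549
grasp_force: 0.0
```

Request:
{"op": "carry_out", "data": {
  "targets": [
    [0,0,0,0,-1],
    [0,0,0,0,-1],
    [0,0,0,0,-1],
    [0,0,0,0,-1],
    [0,0,0,0,-1]
  ],
  "force": 60
}}

```text
t: 16.35
eef_pos: [0.5851, 0.1135, 0.0995]
tool_rot: [-0.0, 1.0, 0.006, 0.0]
contact_force: [0.2, 0.2, 2.7]
gripper_width: 0.266
grasp_force: 59.1
```

Request:
{"op": "carry_out", "data": {
  "targets": [
    [0,0,-1.5,0,-1],
    [0,0,-2.5,0,-1],
    [2,0,0,0,-1],
    [2.5,0,0,0,-1],
    [0,0,0,0,-1],
    [0,0,2.5,0,-1],
    [0,0,2.3,0,-1],
    [0,0,0,0,-1],
    [0,0,0,0,-1]
  ]
}}

```text
t: 17.25
eef_pos: [0.6293, 0.1141, 0.0915]
tool_rot: [-0.0, 1.0, 0.006, -0.001]
contact_force: [-0.1, -0.0, -1.0]
gripper_width: 0.264
grasp_force: 58.9
```

```bash
python3 -c "
from h import *
go([.5705,.1135,.0915],.75)"
```

```text
t 17.25 head 0.73 tcp [0.6293 0.1141 0.0915] shift cm [-5.88 -0.02 -0.  ] turn -0.02
```

Request:
{"op": "carry_out", "data": {
  "targets": [
    [-0.8,0,0,0,-1],
    [-0.8,0,0,0,-1],
    [-0.7,0,0,0,-1],
    [-0.7,0,0,0,-1],
    [-0.7,0,0,0,-1],
    [-0.7,0,0,0,-1],
    [-0.7,0,0,0,-1],
    [-0.8,0,0,0,-1],
    [0,0,0,0,-1],
    [0,0,0,0,-1]
  ]
}}

```text
t: 18.25
eef_pos: [0.5726, 0.1137, 0.0931]
tool_rot: [-0.0, 1.0, 0.006, 0.002]
contact_force: [2.9, 0.3, 5.2]
gripper_width: 0.261
grasp_force: 59.2
```

Request:
{"op": "carry_out", "data": {
  "targets": [
    [0.5,0,-0.5,0,-1],
    [0.5,0,-2,0,-1],
    [0,0,-4,0,-1],
    [0,0,-4,0,-1],
    [0,0,-4,0,-1],
    [0,0,-2,0,-1],
    [0,0,0,0,-1],
    [0,0,0,0,-1],
    [0,0,0,0,-1]
  ]
}}

```text
t: 19.15
eef_pos: [0.5793, 0.1128, 0.2539]
tool_rot: [0.0, 1.0, 0.006, -0.002]
contact_force: [-0.2, -0.2, -2.5]
gripper_width: 0.267
grasp_force: 59.2
```

```bash
python3 -c "
from h import *
c=wshot(8); go(loc(0,100),-4); o=bot.get_obs()
im=cv2.imread('pics/w8.png'); g=cv2.cvtColor(im,cv2.COLOR_BGR2GRAY)[:,270:292].mean(1)
s=cv2.cvtColor(im,cv2.COLOR_BGR2HSV)[:,270:292,1].mean(1)
print([(r,int(g[r]),int(s[r])) for r in range(90,260,2)])
for a in (24,26,28,30,32,34):
  t=np.radians(a); G=o['eef_pos']+[0,0,.0187]
  f=lambda zd,xd: G+[(.104-zd)*np.sin(t)+xd*np.cos(t),0,-(.104-zd)*np.cos(t)+xd*np.sin(t)]
  print(a,proj(c,[f(0,.005),f(.023,.005),f(.037,.005),f(.08,.005),f(.11,.005),f(.11,-.005)]).round(1)[:,1])
"
```

```text
t 19.20 head 0.72 tcp [0.5794 0.1129 0.2539] shift cm [ 0.73 22.43  4.94] turn 4.72
[(90, 113, 88), (92, 107, 90), (94, 104, 89), (96, 106, 88), (98, 107, 89), (100, 109, 89), (102, 112, 89), (104, 114, 89), (106, 115, 87), (108, 113, 90), (110, 111, 90), (112, 109, 91), (114, 108, 91), (116, 111, 90), (118, 113, 89), (120, 112, 90), (122, 111, 91), (124, 111, 91), (126, 110, 91), (128, 112, 90), (130, 113, 87), (132, 111, 88), (134, 110, 89), (136, 114, 88), (138, 54, 103), (140, 101, 32), (142, 101, 31), (144, 102, 32), (146, 101, 32), (148, 102, 31), (150, 101, 31), (152, 101, 32), (154, 101, 32), (156, 101, 31), (158, 101, 31), (160, 139, 21), (162, 151, 22), (164, 149, 24), (166, 149, 25), (168, 149, 25), (170, 149, 24), (172, 150, 24), (174, 150, 24), (176, 73, 151), (178, 101, 31), (180, 101, 31), (182, 101, 31), (184, 101, 30), (186, 101, 30), (188, 101, 31), (190, 101, 30), (192, 101, 31), (194, 101, 31), (196, 101, 31), (198, 101, 30), (200, 101, 30), (202, 101, 31), (204, 101, 31), (206, 101, 31), (208, 101, 30), (210, 101, 30), (212, 101, 32), (214, 101, 30), (216, 101, 31), (218, 101, 30), (220, 101, 30), (222, 101, 30), (224, 101, 30), (226, 101, 30), (228, 101, 30), (230, 101, 29), (232, 101, 31), (234, 95, 31), (236, 96, 30), (238, 96, 30), (240, 96, 30), (242, 96, 30), (244, 97, 30), (246, 97, 30), (248, 97, 30), (250, 97, 30), (252, 97, 30), (254, 97, 30), (256, 97, 31), (258, 98, 30)]
24 [146.5 168.5 183.9 244.1 303.5 318.3]
26 [141.5 164.5 180.6 243.1 304.3 318.1]
28 [136.4 160.5 177.3 242.2 305.  318. ]
30 [131.3 156.6 174.1 241.3 305.7 317.8]
32 [126.3 152.7 170.9 240.5 306.4 317.6]
34 [121.2 148.8 167.8 239.7 307.1 317.4]
```

```bash
python3 -c "
from h import *
go(loc(-90,150),-4); print(loc(-78,126))"
```

```text
t 19.20 head 0.72 tcp [0.5794 0.1129 0.2539] shift cm [-8.27 22.43 -0.06] turn 4.72
[ 0.49319  -0.105859  0.2305  ]
```

Request:
{"op": "carry_out", "data": {
  "targets": [
    [0,0,0,2.4,-1],
    [0,0,0,2.3,-1],
    [-2.1,3.2,0,0,-1],
    [-2.1,3.7,0,0,-1],
    [-2.1,3.7,0,0,-1],
    [-2,3.7,0,0,-1],
    [0,4,0,0,-1],
    [0,4.1,0,0,-1],
    [0,0,0,0,-1],
    [0,0,0,0,-1],
    [0,0,0,0,-1]
  ]
}}

```text
t: 20.3
eef_pos: [0.4821, -0.1031, 0.2554]
tool_rot: [-0.0, 0.999, -0.034, -0.001]
contact_force: [-0.1, 1.0, -1.7]
gripper_width: 0.266
grasp_force: 59.4
```

```bash
python3 -c "
from h import *
o=bot.get_obs();c=wshot(9);go(loc(-78,126),-4,o)
im=cv2.imread('pics/w9.png'); hsv=cv2.cvtColor(im,cv2.COLOR_BGR2HSV)
g=hsv[:,272:288].mean(1); print([(r,int(g[r,1]),int(g[r,2])) for r in range(100,180)])
t=np.radians(27.5);G=o['eef_pos']+[0,0,.0187]
h=loc(1000,0)-AX
for a in (26,28,30):
  t=np.radians(a);print(a,proj(c,[G+h*(.104*np.sin(t)+.005*np.cos(t))+[0,0,-.104*np.cos(t)+.005*np.sin(t)]]).round(1))
"
```

```text
t 20.30 head -3.90 tcp [ 0.4821 -0.1031  0.2554] shift cm [1.12 0.2  2.49] turn 0.1
[(100, 109, 152), (101, 109, 152), (102, 109, 153), (103, 109, 152), (104, 110, 152), (105, 109, 153), (106, 109, 152), (107, 109, 152), (108, 110, 152), (109, 109, 153), (110, 110, 152), (111, 109, 152), (112, 109, 152), (113, 108, 153), (114, 109, 153), (115, 109, 152), (116, 109, 152), (117, 109, 152), (118, 109, 152), (119, 109, 152), (120, 109, 152), (121, 109, 153), (122, 110, 152), (123, 109, 152), (124, 109, 152), (125, 109, 152), (126, 109, 152), (127, 109, 153), (128, 109, 153), (129, 109, 152), (130, 109, 152), (131, 109, 152), (132, 108, 152), (133, 109, 152), (134, 109, 152), (135, 109, 152), (136, 111, 150), (137, 119, 146), (138, 113, 124), (139, 54, 94), (140, 32, 102), (141, 33, 102), (142, 32, 102), (143, 33, 102), (144, 33, 102), (145, 32, 102), (146, 32, 101), (147, 32, 102), (148, 32, 101), (149, 33, 102), (150, 32, 101), (151, 31, 101), (152, 32, 101), (153, 31, 101), (154, 33, 101), (155, 32, 101), (156, 32, 101), (157, 33, 101), (158, 32, 101), (159, 26, 110), (160, 21, 138), (161, 20, 156), (162, 22, 153), (163, 24, 150), (164, 25, 151), (165, 25, 150), (166, 25, 150), (167, 25, 150), (168, 25, 150), (169, 25, 150), (170, 25, 151), (171, 25, 150), (172, 25, 151), (173, 25, 151), (174, 25, 150), (175, 36, 134), (176, 84, 114), (177, 61, 108), (178, 31, 101), (179, 31, 101)]
26 [[282.6 141.9]]
28 [[282.6 136.8]]
30 [[282.7 131.8]]
```

Request:
{"op": "carry_out", "data": {
  "targets": [
    [0.6,0.2,0,0.1,-1],
    [0.5,0,0,0,-1],
    [0,0,1.5,0,-1],
    [0,0,1,0,-1],
    [0,0,0,0,-1],
    [0,0,0,0,-1]
  ]
}}

```text
t: 20.95
eef_pos: [0.4933, -0.1069, 0.231]
tool_rot: [-0.0, 0.999, -0.035, -0.0]
contact_force: [0.6, -1.1, -1.8]
gripper_width: 0.26
grasp_force: 59.3
```

```bash
python3 -c "
from h import *
go(loc(-78,126),-4)"
```

```text
t 20.95 head -4.07 tcp [ 0.4933 -0.1069  0.231 ] shift cm [-0.02 -0.1   0.05] turn -0.07
```

Request:
{"op": "carry_out", "data": {
  "targets": [
    [0.5,-0.08,0.87,0,-1],
    [0.35,0,0.6,0,-1],
    [0.25,0,0.43,0,-1],
    [0,0,0,0,-1]
  ]
}}

```text
t: 21.35
eef_pos: [0.5043, -0.107, 0.2113]
tool_rot: [-0.0, 0.999, -0.036, -0.001]
contact_force: [-1.0, -1.0, -1.5]
gripper_width: 0.262
grasp_force: 59.4
```

Request:
{"op": "carry_out", "data": {
  "targets": [
    [0.2,0,0.47,0,-1],
    [0.2,0,0.47,0,-1],
    [0,0,0,0,-1]
  ]
}}

```text
t: 21.65
eef_pos: [0.5088, -0.1074, 0.2023]
tool_rot: [-0.0, 0.999, -0.036, 0.0]
contact_force: [1.7, -0.1, -1.4]
gripper_width: 0.26
grasp_force: 59.3
```

Request:
{"op": "carry_out", "data": {
  "targets": [
    [0.2,0,0.47,0,-1],
    [0.2,0,0.47,0,-1],
    [0.2,0,0.45,0,-1],
    [0.2,0,0.45,0,-1],
    [0,0,0,0,-1]
  ]
}}

```text
t: 22.15
eef_pos: [0.5171, -0.1079, 0.1839]
tool_rot: [-0.0, 0.999, -0.036, 0.001]
contact_force: [3.6, -0.8, -1.8]
gripper_width: 0.26
grasp_force: 59.2
```

```bash
python3 -c "
from h import *
go(loc(-37,46),-4)"
```

```text
t 22.15 head -4.08 tcp [ 0.5171 -0.1079  0.1839] shift cm [ 1.7  -0.04  3.34] turn -0.08
```

Request:
{"op": "carry_out", "data": {
  "targets": [
    [0.28,0,0.5,0,-1],
    [0.28,0,0.5,0,-1],
    [0.28,0,0.5,0,-1],
    [0.28,0,0.5,0,-1],
    [0.28,0,0.5,0,-1],
    [0,0,0,0,-1]
  ]
}}

```text
t: 22.75
eef_pos: [0.5297, -0.1089, 0.1585]
tool_rot: [0.0, 0.999, -0.036, -0.001]
contact_force: [1.0, -0.6, 0.5]
gripper_width: 0.265
grasp_force: 59.5
```

Request:
{"op": "carry_out", "data": {
  "targets": [
    [0.25,0,0.43,0,-1],
    [0.2,0,0.35,0,-1],
    [0.1,0,0.17,0,-1],
    [0,0,0,0,-1]
  ]
}}

```text
t: 23.15
eef_pos: [0.533, -0.109, 0.1512]
tool_rot: [0.001, 0.999, -0.036, -0.003]
contact_force: [-15.9, 1.7, 27.7]
gripper_width: 0.262
grasp_force: 63.0
```

Request:
{"op": "carry_out", "data": {
  "targets": [
    [-0.12,0,-0.2,0,-1],
    [0,0,0,0,0.2],
    [0,0,0,0,0.2],
    [0,0,0,0,0.2],
    [0,0,-2,0,0.2],
    [0,0,-4,0,0.2],
    [0,0,-4,0,-1],
    [0,0,0,0,-1],
    [0,0,0,0,-1],
    [0,0,0,0,-1]
  ],
  "force": 60
}}

```text
t: 24.15
eef_pos: [0.5337, -0.1093, 0.2505]
tool_rot: [-0.0, 0.999, -0.036, -0.001]
contact_force: [-0.4, 0.2, 0.0]
gripper_width: 0.003
grasp_force: 0.0
```

```bash
python3 -c "
from h import *
c=wshot(10); go(loc(-40,85),-4)
im=cv2.imread('pics/w10.png'); hsv=cv2.cvtColor(im,cv2.COLOR_BGR2HSV)
m=((hsv[...,1]<45)&(hsv[...,2]>140)).astype(np.uint8)
n,l,st,ce=cv2.connectedComponentsWithStats(m)
for i in range(1,n):
  if st[i,4]>60: print(st[i],ce[i].round(1),ray(c,ce[i],.173).round(4))
print(proj(c,[loc(-40,69.3)]))"
```

```text
t 24.20 head -4.09 tcp [ 0.5335 -0.1093  0.2502] shift cm [-0.25 -0.06  6.07] turn -0.09
[ 250    0   54   55 2666] [276.   26.2] [ 0.6467 -0.1138  0.173 ]
[ 256   96   40   58 1883] [275.4 124.5] [ 0.5936 -0.1095  0.173 ]
[239 187  25  10 225] [250.9 191.1] [ 0.5535 -0.0908  0.173 ]
[298 187  25  10 224] [309.7 191.4] [ 0.5507 -0.1281  0.173 ]
[264 217  33   9 253] [280.1 221.4] [ 0.5319 -0.1079  0.173 ]
[[281.12389628 222.89200859]]
```

Request:
{"op": "carry_out", "data": {
  "targets": [
    [-0.25,0,2.5,0,-1],
    [0,0,2.5,0,-1],
    [0,0,1.2,0,-1],
    [0,0,0.5,0,-1],
    [0.2,0,0.35,0,-1],
    [0.2,0,0.35,0,-1],
    [0.1,0,0.2,0,-1],
    [0,0,0,0,-1]
  ]
}}

```text
t: 25.0
eef_pos: [0.5375, -0.1094, 0.1763]
tool_rot: [0.0, 0.999, -0.036, 0.0]
contact_force: [-0.4, -0.1, 1.9]
gripper_width: 0.002
grasp_force: 0.5
```

Request:
{"op": "carry_out", "data": {
  "targets": [
    [0,0,0.15,0,-1],
    [0.1,0,0.2,0,-1],
    [0.1,0,0.15,0,-1],
    [0,0,0,0,-1]
  ]
}}

```text
t: 25.4
eef_pos: [0.5378, -0.1095, 0.175]
tool_rot: [0.001, 0.999, -0.036, -0.001]
contact_force: [-18.7, 1.8, 38.3]
gripper_width: 0.003
grasp_force: 19.0
```

Request:
{"op": "carry_out", "data": {
  "targets": [
    [0,0,-1,0,-1],
    [0,0,-4,0,-1],
    [0,0,-4,0,-1],
    [3.5,0,0,0,-1],
    [3.8,0,0,0,-1],
    [3.5,0,0,0,-1],
    [0,0,0,0,-1],
    [0,0,0,0,-1]
  ]
}}

```text
t: 26.2
eef_pos: [0.6469, -0.117, 0.2603]
tool_rot: [-0.0, 0.999, -0.035, -0.0]
contact_force: [0.5, 0.1, -0.4]
gripper_width: -0.005
grasp_force: 0.0
```

```bash
python3 -c "
from h import *
go(loc(75,93),-4); c=wshot(11)
im=cv2.imread('pics/w11.png'); hsv=cv2.cvtColor(im,cv2.COLOR_BGR2HSV)
P0=[loc(50.4,97.7),loc(50.4,97.7,30),loc(50.4,97.7,-30)]
print(proj(c,P0).round(1))
s=imaging.calibration('scene'); q=proj(s,P0); print(q.round(1))
sc=imaging.read_camera('scene'); hs=cv2.cvtColor(sc,cv2.COLOR_RGB2GRAY)
n=lambda t:proj(s,[loc(110*np.sin(t-.5236),110*np.cos(t-.5236),y) for y in (24,-24)])
for t in (.7,.8,.9,1.0,1.1): print(t,n(t).round(1).tolist(),[int(hs[int(round(v)),int(round(u))]) for u,v in n(t)])
"
```

```text
t 26.20 head -4.07 tcp [ 0.6469 -0.117   0.2603] shift cm [-0.11 -0.04  6.28] turn -0.07
[[281.6 268.1]
 [233.3 268.1]
 [329.9 268. ]]
[[292.1 176.1]
 [282.3 178. ]
 [301.8 174.3]]
0.7 [[290.4, 177.9], [306.2, 174.8]] [116, 123]
0.8 [[288.3, 177.4], [304.0, 174.3]] [39, 111]
0.9 [[286.2, 177.3], [301.9, 174.3]] [41, 39]
1.0 [[284.3, 177.6], [299.8, 174.6]] [38, 38]
1.1 [[282.5, 178.3], [297.9, 175.3]] [86, 43]
```

Bail bar confirmed at the 1.0 rad position. I'll descend behind it and push forward.

Request:
{"op": "carry_out", "data": {
  "targets": [
    [0,0,3,0,-1],
    [0,0,2,0,-1],
    [0,0,1,0,-1],
    [0,0,0.3,0,-1],
    [0,0,0,0,-1],
    [0,0,0,0,-1]
  ]
}}

```text
t: 26.9
eef_pos: [0.6473, -0.1173, 0.1992]
tool_rot: [0.0, 0.999, -0.036, 0.001]
contact_force: [0.3, -1.0, -0.0]
gripper_width: -0.005
grasp_force: 0.0
```

Request:
{"op": "carry_out", "data": {
  "targets": [
    [0,0,0.25,0,-1],
    [-1,0,0,0,-1],
    [-1.2,0,0,0,-1],
    [-1.2,0,0,0,-1],
    [-1.2,0,0.3,0,-1],
    [-1.2,0,0.3,0,-1],
    [-1.2,0,0,0,-1],
    [-1.2,0,0,0,-1],
    [-1.2,0,0,0,-1],
    [0,0,0,0,-1]
  ]
}}

```text
t: 27.9
eef_pos: [0.5512, -0.1107, 0.1894]
tool_rot: [0.0, 0.999, -0.036, -0.0]
contact_force: [0.3, 0.1, -0.1]
gripper_width: 0.002
grasp_force: 0.0
```

Request:
{"op": "carry_out", "data": {
  "targets": [
    [-0.8,0,0,0,-1],
    [-0.8,0,0,0,-1],
    [-0.3,0,0,0,-1],
    [0,0,0,0,-1]
  ]
}}

```text
t: 28.3
eef_pos: [0.5355, -0.1092, 0.1897]
tool_rot: [-0.0, 0.999, -0.036, 0.002]
contact_force: [4.6, 0.3, -4.2]
gripper_width: 0.001
grasp_force: 2.6
```

Request:
{"op": "carry_out", "data": {
  "targets": [
    [-0.2,0,0,0,-1],
    [0,0,0,0,-1],
    [0.6,0,0,0,-1],
    [0,0,-4,0,-1],
    [0,0,-5,0,-1],
    [0,0,-4,0,-1],
    [0,0,0,0,-1],
    [0,0,0,0,-1]
  ]
}}

```text
t: 29.1
eef_pos: [0.5382, -0.1094, 0.32]
tool_rot: [0.0, 0.999, -0.036, 0.001]
contact_force: [0.6, -0.3, -0.3]
gripper_width: 0.0
grasp_force: 0.0
```

```bash
python3 -c "
from h import *
c=wshot(12); go(loc(0,0),-4)
print(proj(c,[loc(-55,95.3,30),loc(-55,95.3,-30),loc(-40,69.3)]).round(1))
sc=imaging.read_camera('scene')[:,:,::-1]; a=cv2.resize(sc[180:300,140:340],None,fx=3,fy=3,interpolation=cv2.INTER_CUBIC)
b=cv2.resize(cv2.imread('pics/w12.png')[110:250,170:370],None,fx=1.7,fy=1.7); b=cv2.copyMakeBorder(b,0,0,0,600-b.shape[1],cv2.BORDER_CONSTANT)
cv2.imwrite('pics/final.png',np.vstack([a,b]))"
```

```text
t 29.15 head -4.09 tcp [ 0.5374 -0.1095  0.3186] shift cm [ 3.36 -0.06 21.41] turn -0.09
[[242.8 228.5]
 [319.3 228.3]
 [280.9 201. ]]
```

View pics/final.png

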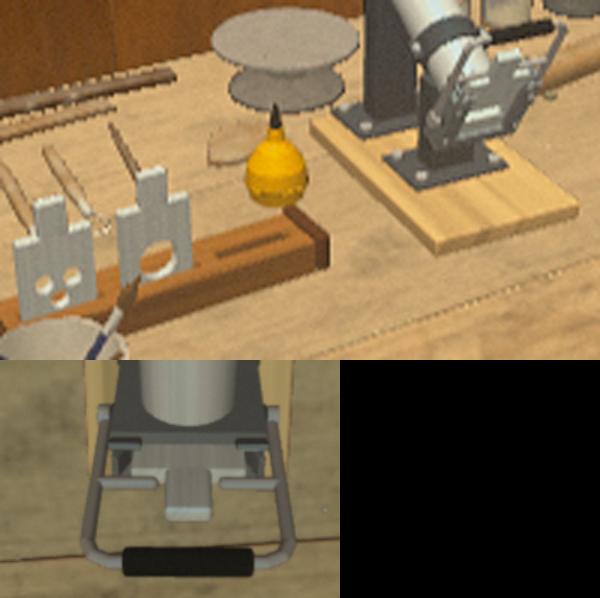

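The strap die is seated, and the bail is closed: the sleeve is at row 228.8 against 228.4 predicted. The round die stands in the middle slot, the coil die and bulb are undisturbed, and the arm is clear.

```bash
python3 -c "
from station import bot
print(bot.hand_in())"
```

```text
the job is handed in; nothing more can be done
None
```

I swapped the dies and handed the job in at about 29 s: the strap die is home in the holder with the bail closed over it, the round die stands in the rack's middle slot, and the coil die and bulb look undisturbed; the clay lump was out of the final picture and nothing went near it. One possible concern is that the shut fingertips pressed about 43 N on the strap die's tab to check it was seated; the 40 N limit is stated for the arm and gripper body, and hand-in returned no verdict.

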